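# Open the end stop and slide the carrier plate out to an overhang

## Robot

A 6-joint arm with a two-finger parallel gripper is mounted at the origin on the work surface. World frame = base frame: x ahead of the robot, y to its left, z up, the work surface at z = 0. Lengths are in mm, angles in rad, forces in N, time in s.
With the tool pointing down it reaches from about 300 to 1000 mm from the base axis. Payload 5.1 kg.
Tool frame: the origin (TCP) lies at the very end of the fingers, on their centre line; the grasp point (between the pads) lies 19 mm behind it (env.grasp_offset is the distance from the TCP to the grasp point, in mm); x points along the fingers, z is the direction in which the jaws open and shut, and the axes are right-handed (so a half turn about x gives the same grasp; the last joint's range is limited). The gripper opens to 95 mm and grips with 3 to 60 N. Pads are 20 mm wide; open, the fingers measure 119 mm over their backs; the gripper's body (75 mm by 180 mm) begins 59 mm behind the grasp point.
Start: joints at [-1.387, 0.124, 1.65, -0, 1.367, -0.083], TCP at [171.337, -626.999, 214.656] pointing down, gripper open.
Joint ranges: [-2.61, 2.61], [-1.02, 2.33], [0.03, 2.71], [-1.35, 4.49], [0.32, 2.68], [-2.91, 2.91]. Speed limits (rad/s): [2.57, 2.57, 3.14, 3.14, 3.14, 3.14].

## Interface

Orientations are given as [roll, pitch, yaw] about the fixed x, y, z axes, in that order (R = Rz(yaw) Ry(pitch) Rx(roll)).
In Python, from station import env gives the robot as it stands. The module is installed in compiled form; this text tells all that it offers.
- The arm moves only by the tool move_arm, never from a script. Its argument "rows" is text: rows parted by semicolons, each of 7 numbers parted by spaces: the shift along the tool's x, y, z in m, then the turn, a rotation vector about the tool's x, y, z in degrees, then the opening, from 0 (shut) to 1 (fully open). In form: dx dy dz rx ry rz hand; .... A call has 1 to 12 rows; each row shifts and turns the commanded pose from where the row before left it, along the tool's axes as they then stand; what a row does not reach is not made up. A row lasts 1/10 s, in which the tool goes at most 50 mm and 8.59 degrees, less where a joint would pass 70% of its speed; a pose out of reach is approached as far as the arm can. A call with a gripper value outside its range is refused whole. The fingers move at their own pace and stop on an object; the grip force is fixed at half the most. Time passes only in rows, so rows that do not move let the fingers close. It gives the time, the measured TCP pose, the force and the opening at its end, in the units of the state.
- env.get_state(): the state, without advancing time (a new reading comes with each control period).
- env.read_camera(name): name is "scene" or "side" or "wrist"; returns a dict with "img" (420x560x3 uint8, red, green, blue), "camera_matrix" (3x3 intrinsics, pixels), "k1" (the pictures are not rectified: a ray, as slopes to the right and down, at radius r is drawn at 1 + k1 r^2 times it, then the intrinsics apply), "position" and "attitude" of the camera in the world. Camera axes: x right, y up, looking along -z (the intrinsics and any distortion apply to the point x, -y, -z); pixel columns grow to the right and rows downward; lengths in mm; the calibration is good to about 2 mm. A picture is of the moment at which its call begins. There is no depth.
- env.close_job(): hands the job in, once; it reports no verdict.
Trained networks look in the newest picture that a camera, given by its name, has taken for a name from the list of things; names that differ only in an ending like _2 or _b are one class to them, and where a whole thing is asked for, a point or a joint stands for the part that bears it (a point fixed in the world has none). Each returns a list of dicts, best first, with "p" (0 to 1); they miss things now and then, are a little off and sometimes report something else, mostly with a low value. They report only what shows in the picture. A call takes as long as a camera call. They do not tell look-alikes from the thing itself.
- env.boxes_of(camera, query): "centre" ([column, row] in pixels, amid what is visible of it).
- env.pinpoint(camera, query): "centre" ([column, row] in pixels: a listed point, or the origin of a listed thing).
The state is a dict: "time_s": time; "joint_positions": joint angles; "joint_vel": joint speeds; "joint_torque": joint torques, N m; "ee_pos": TCP position; "tcp_rot": TCP orientation; "contact_force": force on the tool from outside, world axes, zero at the start; "moment": the same for the moment, N m; "width": finger opening in mm.
Only numpy, scipy, OpenCV 4.12 (cv2) and the standard library are available. Lean on these libraries where they do the work, as an engineer would, in place of code of your own. Each camera call takes 0.05 s, during which the arm holds its last target.

## Task

First swing the stop at the end of the ledge well open by pushing its peg outward, leaving the thin carrier plate where it lies; then gently push the plate along the ledge towards that end until about a third of its length overhangs, so that its edge can be got at. Just push with the fingertips; do not pick anything up or squeeze it hard. Leave the plate lying flat and square on the ledge, the stop open, and all other things where they stand.

Things in the scene. Friction and masses are not known exactly. Their poses are not given: they have to be found in the camera images.
- ledge: Fixed raised dark metal ledge, 120 wide (x) x 340 long (y), top face 40 mm above the table. Origin: centre of its footprint at table height; z up. +y runs along it to the end with the swinging stop; +x points across it, away from the robot, to a low fence on the far long side (10 high, inner face at x = +52 mm). The near long side (x = -60 mm) is open. Yaw varies by up to 25 degrees.
- ledge_end (a point): Middle of the ledge's top edge at its stop end (ledge y = +170 mm, 40 mm above the table). Axes as the ledge's. Beyond it the plate overhangs.
- plate: Loose thin aluminium carrier plate, 70 wide (its x) x 105 long (its y) x 6 thick, about 0.12 kg, six small dark squares on top, lying flat on the ledge's top, a little askew. Origin: centre of its underside; +y points towards the ledge's stop end. Slides with ordinary metal friction (under 1.5 N).
- plate_lead (a point): Middle of the plate's leading short edge (top), the one nearest the stop end, 52.5 mm from its centre; axes as the plate's.
- plate_rear (a point): Middle of the plate's trailing short edge (top), the one to push on, 52.5 mm from its centre; axes as the plate's.
- stop (a joint): Angle of the swinging end stop, rad. 0: bar lies straight across the ledge's end (along ledge +x) and blocks it; grows counterclockwise from above, swinging outward off the ledge; 1.57: bar points along ledge +y; 2.1: fully open, its limit. Starts at 0 to 0.3. Light friction (about 0.7 N at the peg), no spring, stays where left.
- stop_peg (a point): Centre of the top of the upright black peg on the stop bar, 85 mm from the hinge axis. Peg 12 dia, 30 tall, top about 80 mm above the table, foot (top of the bar) 50 mm above the table. The bar is 10 wide and lies 41 to 50 mm above the table, 8 mm past the ledge's end when shut.
- stop_hinge (a point): The stop's vertical hinge axis, beside the ledge's end at ledge x = -66, y = +178 mm; the point is 40 mm above the table, the hinge boss (18 dia) reaches 55 mm above the table and stands just outside the open long side.
- stub: squat brass specimen stub, a disc 25 dia x 16 high mm; standing on the ledge's top near its plain (-y) end, behind the plate; bystander. Origin: centre of its underside.
- vial: small amber jar, 34 dia x 50 high mm; standing on the table near the ledge's open long side; bystander. Origin: centre of its underside.
- chipbox: closed blue plastic box 65 x 65 x 45 mm; on the table behind the fence; bystander. Origin: centre of its underside.
- foambox: clear-topped box with pink foam, 74 x 94 x 40 mm; on the table behind the fence; bystander. Origin: centre of its underside.
- dish: shallow glass dish, 84 dia x 16 high mm; on the table beyond the stop end of the ledge; bystander. Origin: centre of its underside.
- tweezers: steel tweezers lying flat, 126 long, 6 high mm; on the table on the robot's side of the ledge; bystander. Origin: centre of its underside.
- mouse: round white computer mouse, 62 dia, 36 high mm; on the table well to the robot's right; bystander. Origin: centre of its underside.
Mind the look-alikes: they are no part of the job. There is more than one size of the plate; the one meant has the size given above.

How it is judged (in metres and radians):
On the way:
1. the stop is swung open (1.6 rad or more) while the plate still lies within 15 mm of where it was (value of joint stop above 1.6 rad and distance of plate from where it was at the start of the episode below 0.015 m), for 0.2 s.
At the end, for the whole second after the job is handed in: Plate's leading edge 23 to 47 mm past the ledge's end; plate at rest, flat on the ledge's top (3 mm, 0.05 rad), square to 0.17 rad, its centre at most 25 mm off the ledge's centre line towards the open long side; stop at 1.6 rad or more (y of plate_lead in the frame of ledge between 0.193 and 0.217 m and x of plate in the frame of ledge above -0.025 m and z of plate in the frame of ledge between 0.037 and 0.043 m and angle between plate's own z axis and vertical below 0.05 rad and angle between the y axis of plate and the y axis of ledge, either way round below 0.17 rad and linear speed of plate below 0.01 m/s and value of joint stop above 1.6 rad); the robot touches nothing.
It fails at once if the plate was lifted more than 12 mm off the ledge's top (z of plate in the frame of ledge above 0.052 m).
It fails at once if the plate tipped or fell off the ledge (angle between plate's own z axis and vertical above 0.4 rad or z of plate in the frame of ledge below 0.02 m).
It fails at once if the plate was squeezed or pressed harder than 30 N (contact force between the fingers and plate above 30 N).
It fails at once if a bystander was moved more than 25 mm (distance of any of stub, vial, chipbox, foambox, dish, tweezers, mouse from where it was at the start of the episode above 0.025 m).
It also fails if it takes over 58 s, if anything falls off the work surface, if the arm or the gripper's body presses on something with over 40 N, if the wrist force passes 120 N, or if a joint passes its speed limit or range.

## Working session

There is one attempt and no reset: what is moved stays moved. The work goes in short steps, Python scripts to look and compute and a tool call to move; the robot and the scene stay as the last step left them, time stands still between calls to the robot, and variables do not carry over. Pictures are saved under pics/ and viewed, and the job is handed in when it is done.

Besides the shell and the picture viewer there is one more tool, called as name(argument=value, ...), one argument or row to a line, values as JSON. move_arm: Moves the arm, as the interface text tells. Its arguments: {"type":"object","properties":{"rows":{"type":"string"}},"required":["rows"]}

```bash
mkdir -p pics; ls; python3 - <<'E'
from station import env
import cv2
for c in ["scene","side","wrist"]:
    d=env.read_camera(c); cv2.imwrite(f"pics/{c}0.png",d["img"][:,:,::-1])
    print(c,d["camera_matrix"],d["k1"],d["position"],d["attitude"])
    for q in ["plate","plate_lead","plate_rear","stop_peg","stop_hinge","ledge_end","ledge","stub","vial"]:
        print(q,[(round(x["p"],2),[round(float(v)) for v in x["centre"]]) for x in env.pinpoint(c,q)][:4])
print(env.get_state())
E
```

```text
pics
scene [[495.02473006   0.         280.99283059]
 [  0.         495.02473006 210.30641853]
 [  0.           0.           1.        ]] -0.08617779858044464 [1060.88224221 -700.50242259  861.15219032] [ 0.82333002 -0.00956607  0.66850088]
plate [(0.95, [254, 174]), (0.89, [317, 218]), (0.85, [345, 160]), (0.29, [346, 188])]
plate_lead [(0.95, [367, 157]), (0.86, [332, 208]), (0.74, [229, 183])]
plate_rear [(0.96, [268, 164]), (0.83, [321, 158]), (0.67, [299, 229])]
stop_peg [(0.54, [371, 190])]
stop_hinge [(0.86, [342, 189])]
ledge_end [(0.6, [361, 203]), (0.6, [315, 219]), (0.59, [103, 296])]
ledge [(0.78, [307, 243])]
stub [(0.69, [245, 253])]
vial [(0.83, [258, 229]), (0.23, [306, 243])]
side [[416.26346091   0.         273.82445895]
 [  0.         416.26346091 214.02604414]
 [  0.           0.           1.        ]] 0.011617423144385805 [ 47.02686509 567.88791691 765.17559458] [ 0.87985783 -0.00889341 -2.44794834]
plate [(0.76, [306, 325]), (0.66, [175, 352]), (0.57, [235, 238])]
plate_lead [(0.95, [144, 353]), (0.68, [332, 307]), (0.65, [224, 248])]
plate_rear [(0.73, [283, 33
[... 567 characters left out ...]
edge_end []
ledge []
stub []
vial []
{'time_s': 1.5, 'joint_positions': array([-1.38661331e+00,  1.23787138e-01,  1.65027060e+00, -1.26616855e-05,
        1.36750587e+00, -8.26043469e-02]), 'joint_vel': array([ 0.00010914,  0.00022339, -0.00062939, -0.00037546, -0.00122513,
       -0.00019475]), 'joint_torque': array([-2.52464260e-04, -4.17572594e+01, -3.60216200e+01,  7.74260494e-02,
        4.26367822e-02, -4.27624911e-06]), 'ee_pos': array([ 171.327645  , -627.01383764,  214.68194636]), 'tcp_rot': array([-0.4860791 ,  1.57076474, -1.79008551]), 'contact_force': array([0.2300821 , 0.32632062, 0.14939498]), 'moment': array([-0.01826985, -0.02025025,  0.01171582]), 'width': 95.1595705448377}
```

View pics/scene0.png

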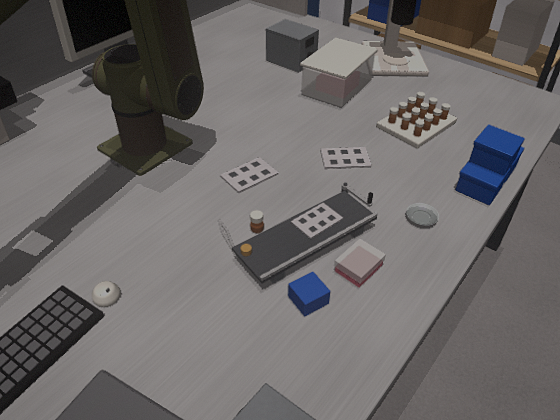

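View pics/side0.png

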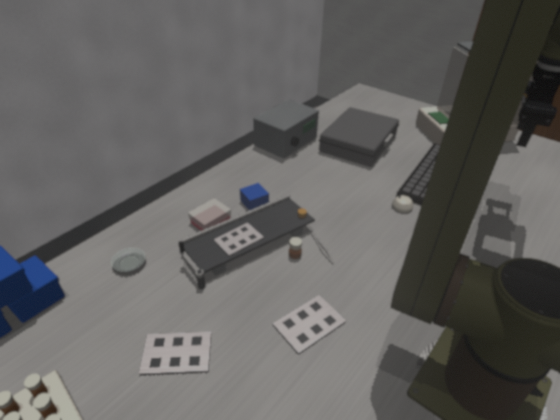

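Three plate candidates appear in the scene view: (249,174) and (345,158) lie on the table, and (317,218) lies on the ledge. The third fits the description. Next I calibrate, measure and enlarge.

```bash
cat > h.py <<'E'
import numpy as np, cv2, pickle
from scipy.spatial.transform import Rotation as R
def ray(d,uv):
    K=d["camera_matrix"];k1=d["k1"]
    p=np.array([(uv[0]-K[0,2])/K[0,0],(uv[1]-K[1,2])/K[1,1]])
    s=p.copy()
    for _ in range(20): s=p/(1+k1*(s@s))
    Rm=R.from_euler('xyz',d["attitude"]).as_matrix()
    return np.array(d["position"]),Rm@np.array([s[0],-s[1],-1])
def onz(d,uv,z):
    o,v=ray(d,uv); return o+v*(z-o[2])/v[2]
def proj(d,P):
    Rm=R.from_euler('xyz',d["attitude"]).as_matrix()
    c=Rm.T@(np.array(P)-d["position"]); s=np.array([c[0],-c[1]])/-c[2]
    s=s*(1+d["k1"]*(s@s)); K=d["camera_matrix"]
    return np.array([K[0,0]*s[0]+K[0,2],K[1,1]*s[1]+K[1,2]])
def crop(d,u0,v0,u1,v1,f,name):
    im=d["img"][v0:v1,u0:u1,::-1]; cv2.imwrite(name,cv2.resize(im,None,fx=f,fy=f,interpolation=cv2.INTER_CUBIC))
E
python3 - <<'E'
from station import env
from h import *
S=env.read_camera("scene");D=env.read_camera("side")
crop(S,220,170,400,300,4,"pics/s1.png");crop(D,160,180,340,300,4,"pics/d1.png")
np.set_printoptions(precision=1,suppress=True)
for n,a,b,z in [("plate",(317,218),(235,238),46),("lead",(332,208),(224,248),46),("rear",(299,229),(254,228),46),("peg",(371,193),(179,240),80),("hinge",(342,189),(201,271),55),("stub",(245,249),(303,211),56),("vial",(257,213),(296,240),50)]:
    print(n,onz(S,a,z),onz(D,b,z))
E
```

```text
plate [605.5  27.3  46. ] [612.2  31.9  46. ]
lead [613.6  79.2  46. ] [607.7  75.5  46. ]
rear [594.2 -29.4  46. ] [601.  -27.6  46. ]
peg [676.1 151.1  80. ] [682.7 148.8  80. ]
hinge [598.6 145.4  55. ] [587.5 169.   55. ]
stub [ 544.5 -162.4   56. ] [ 538.7 -156.5   56. ]
vial [485.7 -52.4  50. ] [487.3 -58.6  50. ]
```

View pics/s1.png

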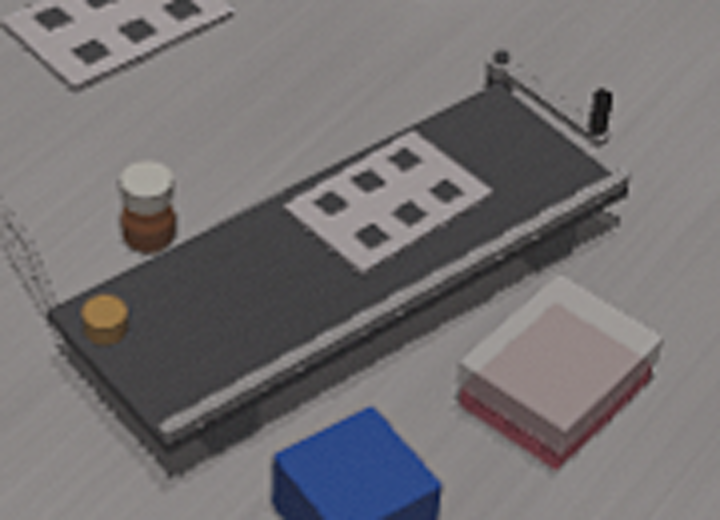

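View pics/d1.png

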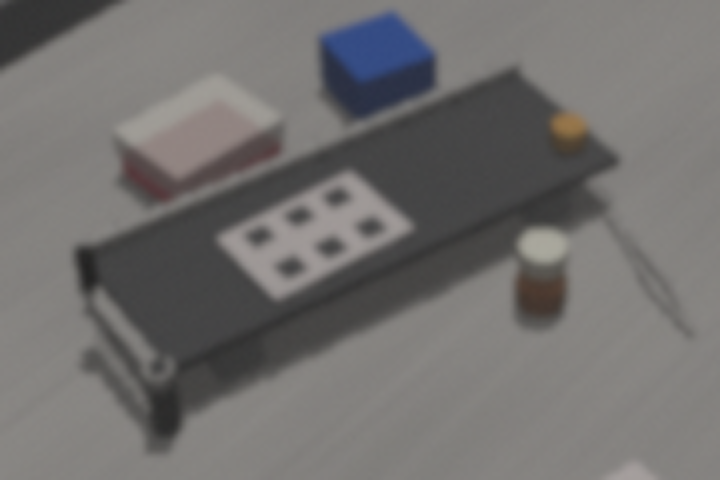

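```bash
python3 - <<'E'
from station import env
from h import *
np.set_printoptions(precision=1,suppress=True)
S=env.read_camera("scene");D=env.read_camera("side")
c=lambda o,p:(o[0]+(p[0]+.5)/4-.5,o[1]+(p[1]+.5)/4-.5)
s=lambda p,z:onz(S,c((220,170),p),z)
d=lambda p,z:onz(D,c((160,180),p),z)
print("ledge near-rear",s((50,313),40),d((617,160),40))
print("ledge near-front",s((493,92),40),d((178,368),40))
print("fence far-rear top",s((162,427),50),d((518,68),50)); print("fence far-front",s((625,178),50))
SP=[s(p,46)for p in[(415,132),(492,188),(362,271),(285,207)]]
DP=[d(p,46)for p in[(278,300),(217,240),(350,170),(413,227)]]
for a,b in zip(SP,DP): print("pl",a,b)
for P in(SP,DP):
    P=np.array(P);ce=P.mean(0);f=(P[0]+P[1]-P[2]-P[3])/2
    print(ce,np.linalg.norm(f),np.linalg.norm(P[0]-P[1]),np.degrees(np.arctan2(-f[0],f[1])))
print("peg top",s((603,92),80),d((85,253),80)); print("boss",s((502,57),55),d((158,362),55))
print("stub",s((105,304),56),d((569,124),56))
print("vial",s((147,180),50),d((543,240),50))
E
```

```text
ledge near-rear [ 509.4 -167.4   40. ] [ 505.4 -162.2   40. ]
ledge near-front [599.5 150.6  40. ] [591.9 157.2  40. ]
fence far-rear top [ 617.3 -197.4   50. ] [ 611.6 -189.    50. ]
fence far-front [710.5 123.8  50. ]
pl [586.   82.1  46. ] [582.   83.7  46. ]
pl [650.7  69.8  46. ] [648.5  70.6  46. ]
pl [630.3 -35.2  46. ] [630.5 -33.3  46. ]
pl [564. -21.  46.] [562.3 -18.3  46. ]
[607.8  23.9  46. ] 106.18036412051542 65.81438682616657 -11.514031672610649
[605.9  25.7  46. ] 104.69570716064794 67.8065571660451 -10.375476834449161
peg top [674.2 151.4  80. ] [671.6 152.5  80. ]
boss [593.7 167.5  55. ] [592.8 169.9  55. ]
stub [ 539.3 -153.6   56. ] [ 542.  -155.8   56. ]
vial [488.2 -57.7  50. ] [489.4 -58.7  50. ]
```

```bash
cat >> h.py <<'E'
yaw=np.radians(-15.7); LX=np.array([np.cos(yaw),np.sin(yaw),0]); LY=np.array([-np.sin(yaw),np.cos(yaw),0]); O=np.array([607.5,-18.7,0])
def toL(P): P=np.array(P)-O; return np.array([P@LX,P@LY,P[2]])
def toW(p): return O+p[0]*LX+p[1]*LY+np.array([0,0,p[2]])
E
python3 - <<'E'
from station import env
from h import *
np.set_printoptions(precision=3,suppress=True)
s=env.get_state(); M=R.from_euler('xyz',s["tcp_rot"]).as_matrix(); print(M)
for sg in(1,-1):
    T=np.column_stack([[0,0,-1],np.cross(sg*LX,[0,0,-1]),sg*LX]); print(np.degrees((R.from_matrix(M.T@T)).as_rotvec()))
print(M.T@(toW((10,120,0))-s["ee_pos"]), toW((10,120,0)))
# lighting-enhanced
E
```

```text
[[ 0.     0.965  0.264]
 [-0.     0.264 -0.965]
 [-1.     0.     0.   ]]
[-59.014   0.001  -0.   ]
[120.986  -0.     -0.001]
[ 214.658  651.439 -569.533] [649.599  94.117   0.   ]
```

move_arm(
  rows="0 0 0 -8.43 0 0 0;0 0 0 -8.43 0 0 0;0 0 0 -8.43 0 0 0;0 0 0 -8.43 0 0 0;0 0 0 -8.43 0 0 0;0 0 0 -8.43 0 0 0;0 0 0 -8.43 0 0 0;0 0 0 0 0 0 0",
)

```text
time_s: 2.5
ee_pos: [171.3, -627.0, 214.7]
tcp_rot: [2.713, 1.571, 2.438]
contact_force: [-0.7, 0.7, -0.1]
width: 36.4
```

```bash
python3 - <<'E'
from station import env
from h import *
np.set_printoptions(precision=3,suppress=True)
s=env.get_state(); M=R.from_euler('xyz',s["tcp_rot"]).as_matrix(); print(M,LX,LY,toL(s["ee_pos"]),s["joint_positions"],s["width"])
print(toL([672.9,152,80]),toL([593.3,168.7,55]),toL([606.9,24.8,46]))
E
```

```text
[[-0.     0.271  0.963]
 [ 0.     0.963 -0.271]
 [-1.     0.    -0.   ]] [ 0.963 -0.271  0.   ] [0.271 0.963 0.   ] [-255.275 -703.62   214.661] [-1.387  0.124  1.65  -0.     1.368 -1.112] 36.444397621679414
[ 16.769 182.029  80.   ] [-64.381 176.566  55.   ] [-12.349  41.715  46.   ]
```

move_arm(
  rows="0 0.045 0.0145 0 0 0 0;0 0.045 0.0145 0 0 0 0;0 0.045 0.0145 0 0 0 0;0 0.045 0.0145 0 0 0 0;0 0.045 0.0145 0 0 0 0;0 0.045 0.0145 0 0 0 0;0 0.045 0.0145 0 0 0 0;0 0.045 0.0145 0 0 0 0;0 0.045 0.0145 0 0 0 0;0 0.045 0.0145 0 0 0 0;0 0.045 0.0145 0 0 0 0;0 0.045 0.0145 0 0 0 0",
)

```text
time_s: 3.7
ee_pos: [485.8, -152.5, 215.1]
tcp_rot: [-0.176, 1.57, -0.454]
contact_force: [-0.3, -1.4, -0.7]
width: 0.3
```

move_arm(
  rows="0 0.045 0.0145 0 0 0 0;0 0.045 0.0145 0 0 0 0;0 0.045 0.0145 0 0 0 0;0 0.045 0.0145 0 0 0 0;0 0.045 0.0145 0 0 0 0;0 0.045 0.0145 0 0 0 0;0 0 0 0 0 0 0;0 0 0 0 0 0 0",
)

```text
time_s: 4.5
ee_pos: [641.9, 83.0, 214.1]
tcp_rot: [-2.456, 1.57, -2.73]
contact_force: [-0.4, -0.1, 0.3]
width: 0.2
```

```bash
python3 - <<'E'
from station import env
from h import *
np.set_printoptions(precision=3,suppress=True)
s=env.get_state(); print(toL(s["ee_pos"]),s["tcp_rot"],s["joint_positions"],s["width"])
W=env.read_camera("wrist");cv2.imwrite("pics/w1.png",W["img"][:,:,::-1]); print(W["position"],W["attitude"])
for q in ["plate","plate_lead","plate_rear","stop_peg","stop_hinge","ledge_end"]:
    print(q,[(round(x["p"],2),[round(float(v)) for v in x["centre"]]) for x in env.pinpoint("wrist",q)][:4])
for n,p in [("peg",(17,182,80)),("hinge",(-66,178,55)),("c1",(-60,170,40)),("c2",(60,170,40)),("pl",(-12,42,46))]: print(n,proj(W,toW(p)))
E
```

```text
[  5.623 107.271 214.134] [-2.456  1.57  -2.73 ] [ 0.046  0.119  1.657 -0.     1.367  0.321] 0.20207179508353598
[661.384 149.054 383.903] [-0.244  0.001 -0.274]
plate [(0.91, [66, 251]), (0.69, [106, 25]), (0.66, [265, 248])]
plate_lead [(0.57, [263, 207])]
plate_rear [(0.77, [77, 79]), (0.66, [50, 200])]
stop_peg [(0.76, [296, 127]), (0.63, [376, 237])]
stop_hinge []
ledge_end [(0.62, [275, 139])]
peg [291.451 132.767]
hinge [213.471 137.061]
c1 [222.099 144.452]
c2 [328.126 144.451]
pl [265.645 252.472]
```

View pics/w1.png

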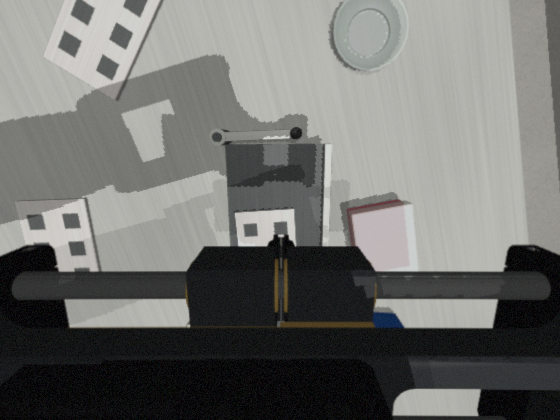

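```bash
python3 - <<'E'
from station import env
from h import *
np.set_printoptions(precision=1,suppress=True)
W=env.read_camera("wrist")
crop(W,200,110,350,250,5,"pics/w2.png")
for n,uv,z in [("peg",(296,132),80),("boss",(219,136),55),("c1",(227,144),40),("c2",(330,145),50)]: print(n,toL(onz(W,uv,z)),onz(W,uv,z))
E
```

```text
peg [ 22.  180.9  80. ] [677.6 149.5  80. ]
boss [-59.7 177.4  55. ] [598.  168.2  55. ]
c1 [-54.1 168.8  40. ] [601.1 158.4  40. ]
c2 [ 61.2 167.7  50. ] [711.7 126.2  50. ]
```

View pics/w2.png

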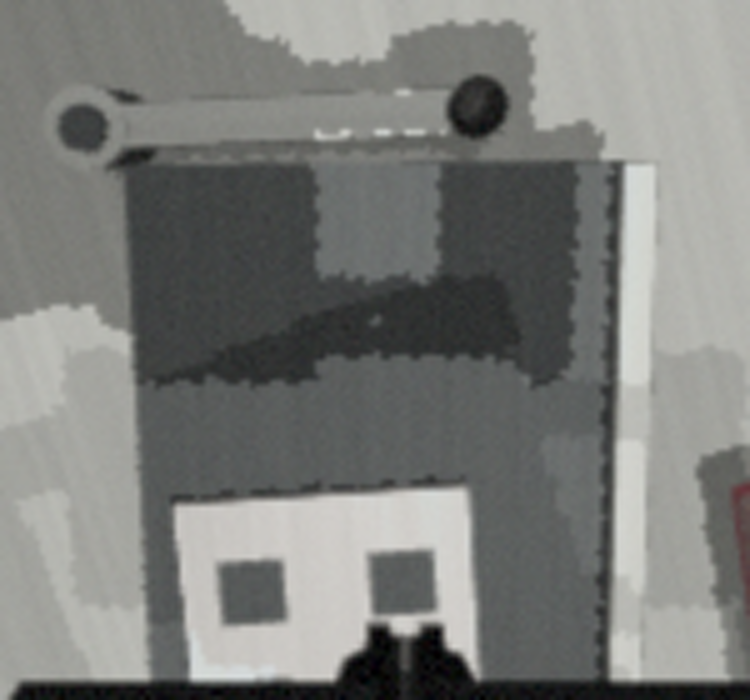

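```bash
python3 - <<'E'
from station import env
from h import *
np.set_printoptions(precision=1,suppress=True)
W=env.read_camera("wrist")
c=lambda p:(200+(p[0]+.5)/5-.5,110+(p[1]+.5)/5-.5)
for n,p,z in [("peg",(478,104),80),("boss",(84,127),55),("L1",(127,162),40),("L2",(147,640),40),("F1",(624,163),50),("F2",(609,640),50),("R1",(657,163),50),("R2",(643,640),50),("p1",(174,502),46),("p2",(468,487),46),("p3",(480,680),46),("p1b",(190,680),46)]: print(n,toL(onz(W,c(p),z)))
E
```

```text
peg [ 21.2 182.6  80. ]
boss [-62.4 178.6  55. ]
L1 [-56.3 171.1  40. ]
L2 [-56.7  57.2  40. ]
F1 [ 54.9 170.9  50. ]
F2 [55.1 60.4 50. ]
R1 [ 62.1 170.9  50. ]
R2 [63.2 60.4 50. ]
p1 [-47.8  93.4  46. ]
p2 [21.4 96.9 46. ]
p3 [24.7 48.9 46. ]
p1b [-45.6  49.   46. ]
```

move_arm(
  rows="0 0.042 0.015 0 0 0 0;0.04 0 0 0 0 0 0;0.04 0 0 0 0 0 0;0.04 0 0 0 0 0 0;0.02 0 0 0 0 0 0;0.012 0 0 0 0 0 0;0 0 0 0 0 0 0;0 0 0 0 0 0 0",
)

```text
time_s: 5.75
ee_pos: [668.6, 118.5, 64.2]
tcp_rot: [0.4, 1.569, 0.126]
contact_force: [-1.1, 0.5, 0.8]
width: 0.6
```

```bash
sed -i 's/^yaw=/yaw=/; s/O=np.array(\[607.5,-18.7,0\])/O=np.array([607.5,-18.7,0])+3.3*LX+1.0*LY/' h.py; python3 - <<'E'
from station import env
from h import *
np.set_printoptions(precision=1,suppress=True)
s=env.get_state(); p=toL(s["ee_pos"]);print(p)
W=env.read_camera("wrist");cv2.imwrite("pics/w3.png",W["img"][:,:,::-1])
h=np.array([-66,178]); q=p[:2]
for f in np.arange(-0.2,1.86,0.1):
    t=h+85*np.array([np.cos(f),np.sin(f)]); print(round(f,1),"dy %.1f dz %.1f"%(t[1]-q[1],t[0]-q[0])); q=t
E
```

```text
[ 18.4 147.6  64.2]
-0.2 dy 13.5 dz -1.1
-0.1 dy 8.4 dz 1.3
0.0 dy 8.5 dz 0.4
0.1 dy 8.5 dz -0.4
0.2 dy 8.4 dz -1.3
0.3 dy 8.2 dz -2.1
0.4 dy 8.0 dz -2.9
0.5 dy 7.7 dz -3.7
0.6 dy 7.2 dz -4.4
0.7 dy 6.8 dz -5.1
0.8 dy 6.2 dz -5.8
0.9 dy 5.6 dz -6.4
1.0 dy 4.9 dz -6.9
1.1 dy 4.2 dz -7.4
1.2 dy 3.5 dz -7.8
1.3 dy 2.7 dz -8.1
1.4 dy 1.9 dz -8.3
1.5 dy 1.0 dz -8.4
1.6 dy 0.2 dz -8.5
1.7 dy -0.7 dz -8.5
1.8 dy -1.5 dz -8.4
```

View pics/w3.png

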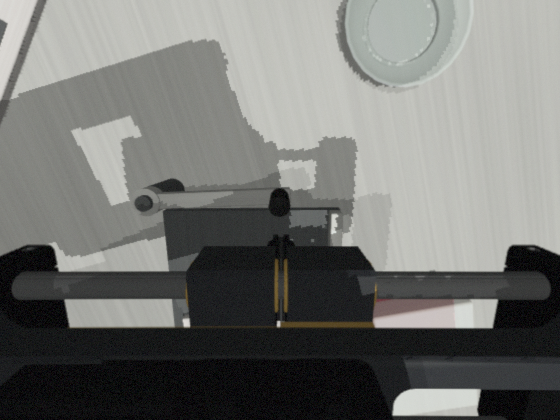

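move_arm(
  rows="0.002 0.0070 -0.0005 0 0 0 0;0 0.0065 -0.0005 0 0 0 0;0 0.0084 0.0013 0 0 0 0;0 0.0085 0.0004 0 0 0 0;0 0.0085 -0.0004 0 0 0 0;0 0.0084 -0.0013 0 0 0 0;0 0.0082 -0.0021 0 0 0 0;0 0.008 -0.0029 0 0 0 0;0 0.0077 -0.0037 0 0 0 0;0 0 0 0 0 0 0",
)

```text
time_s: 6.8
ee_pos: [677.6, 191.2, 60.9]
tcp_rot: [1.001, 1.57, 0.728]
contact_force: [0.8, -0.1, -1.0]
width: 0.6
```

```bash
python3 - <<'E'
from station import env
from h import *
s=env.get_state(); p=toL(s["ee_pos"]);print(p,s["contact_force"])
W=env.read_camera("wrist");cv2.imwrite("pics/w4.png",W["img"][:,:,::-1])
E
```

```text
[  7.4102514  220.01275237  60.88280796] [ 0.8207094  -0.10887696 -1.04845781]
```

View pics/w4.png

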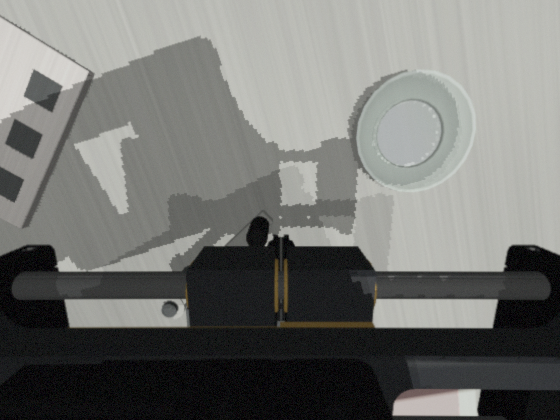

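The peg at (258,230) is swinging ahead of the fingertip, with the bar behind it. I'll continue along the arc.

move_arm(
  rows="0 0.0072 -0.0044 0 0 0 0;0 0.0068 -0.0051 0 0 0 0;0 0.0062 -0.0058 0 0 0 0;0 0.0056 -0.0064 0 0 0 0;0 0.0049 -0.0069 0 0 0 0;0 0.0042 -0.0074 0 0 0 0;0 0.0035 -0.0078 0 0 0 0;0 0.0027 -0.0081 0 0 0 0;0 0.0019 -0.0083 0 0 0 0;0 0.001 -0.0084 0 0 0 0;0 0 0 0 0 0 0",
)

```text
time_s: 7.95
ee_pos: [622.2, 251.1, 60.5]
tcp_rot: [-3.139, 1.57, 2.871]
contact_force: [0.5, -0.4, -0.9]
width: 0.5
```

```bash
python3 - <<'E'
from station import env
from h import *
s=env.get_state(); p=toL(s["ee_pos"]);print(p,s["contact_force"])
W=env.read_camera("wrist");cv2.imwrite("pics/w5.png",W["img"][:,:,::-1])
E
```

```text
[-62.178723   262.73620288  60.51893257] [ 0.53993248 -0.35080338 -0.91318132]
```

View pics/w5.png

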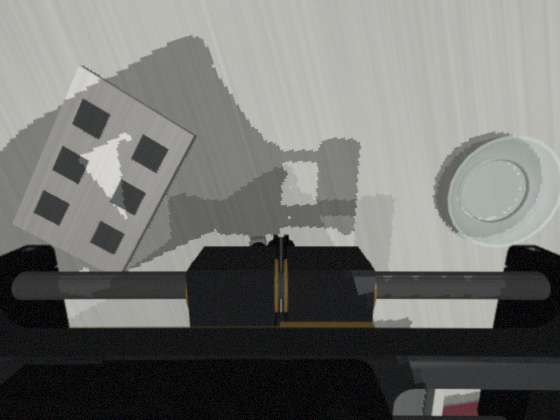

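move_arm(
  rows="0 0.0002 -0.0085 0 0 0 0;0 -0.0007 -0.0085 0 0 0 0;0 -0.0005 -0.003 0 0 0 0;0 0 0 0 0 0 0;0 0 0 0 0 0 0;0 0 0.015 0 0 0 0;-0.04 0 0 0 0 0 0;-0.04 0 0 0 0 0 0;-0.04 0 0 0 0 0 0;0 0 0 0 0 0 0",
)

```text
time_s: 9.0
ee_pos: [623.5, 252.0, 189.5]
tcp_rot: [0.588, 1.557, 0.314]
contact_force: [0.4, 0.3, 0.9]
width: 0.4
```

```bash
python3 - <<'E'
from station import env
from h import *
np.set_printoptions(precision=1,suppress=True)
s=env.get_state(); p=toL(s["ee_pos"]);print(p,s["contact_force"])
S=env.read_camera("scene")
D=env.read_camera("side")
crop(S,220,150,400,285,4,"pics/s6.png");crop(D,130,180,310,315,4,"pics/d6.png")
E
```

```text
[-61.2 263.9 189.5] [0.4 0.3 0.9]
```

View pics/s6.png

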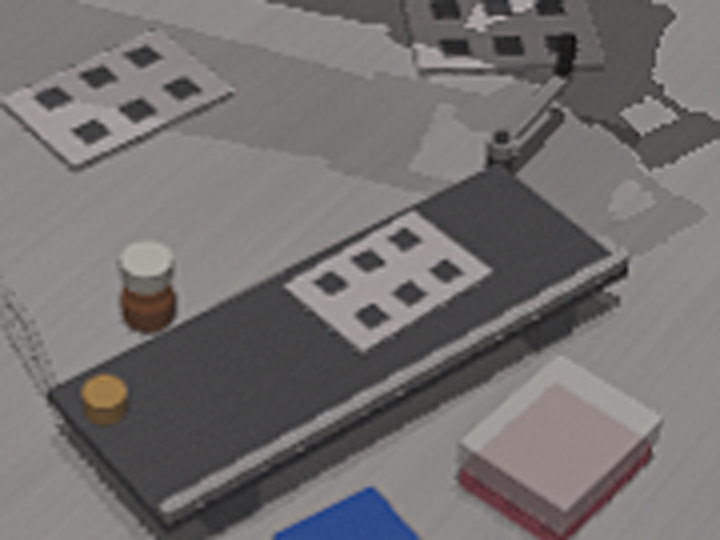

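View pics/d6.png

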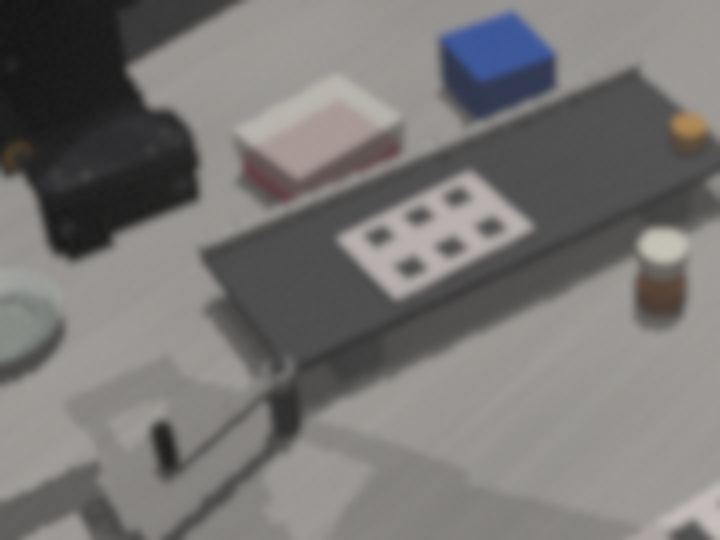

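```bash
python3 - <<'E'
from station import env
from h import *
np.set_printoptions(precision=1,suppress=True)
S=env.read_camera("scene");D=env.read_camera("side")
for d,o,p in [(S,(220,150),(567,40)),(D,(130,180),(158,428))]:
    P=toL(onz(d,(o[0]+p[0]/4,o[1]+p[1]/4),80)); print(P,np.arctan2(P[1]-178,P[0]+66))
c=lambda o,p:(o[0]+(p[0]+.5)/4-.5,o[1]+(p[1]+.5)/4-.5)
print([toL(onz(S,c((220,150),p),46)) for p in[(415,212),(492,268),(362,351),(285,287)]])
E
```

```text
[-94.1 253.6  80. ] 1.927247945601178
[-99.2 258.7  80. ] 1.9608718517168287
[array([-51.3,  90.2,  46. ]), array([14.3, 95.9, 46. ]), array([ 23.1, -10.7,  46. ]), array([-44.6, -15. ,  46. ])]
```

move_arm(
  rows="0 -0.039 0.006 0 0 0 0.4;0 -0.039 0.006 0 0 0 0.4;0 -0.039 0.006 0 0 0 0.4;0 -0.039 0.006 0 0 0 0.4;0 -0.039 0.006 0 0 0 0.4;0 -0.039 0.006 0 0 0 0.4;0 -0.039 0.006 0 0 0 0.4;0 -0.036 0.008 0 0 0 0.4;0.03 0 0 0 0 0 0.4;0.03 0 0 0 0 0 0.4;0.02 0 0 0 0 0 0.4;0 0 0 0 0 0 0.4",
)

```text
time_s: 10.4
ee_pos: [578.8, -59.6, 94.5]
tcp_rot: [-3.062, 1.56, 2.946]
contact_force: [-0.4, 0.9, -0.6]
width: 37.8
```

```bash
python3 - <<'E'
from station import env
from h import *
np.set_printoptions(precision=3,suppress=True)
s=env.get_state(); p=toL(s["ee_pos"]);print(p,s["contact_force"],s["width"]);M=R.from_euler('xyz',s["tcp_rot"]).as_matrix(); print(M[:,0],np.degrees(M[:,1]@LX),M[2])
W=env.read_camera("wrist");cv2.imwrite("pics/w7.png",W["img"][:,:,::-1])
S=env.read_camera("scene");crop(S,220,150,400,285,4,"pics/s7.png")
E
```

```text
[-19.908 -48.112  94.451] [-0.386  0.928 -0.635] 37.83506228930578
[-0.011  0.002 -1.   ] 0.027234241694690988 [-1.    -0.001 -0.011]
```

View pics/w7.png

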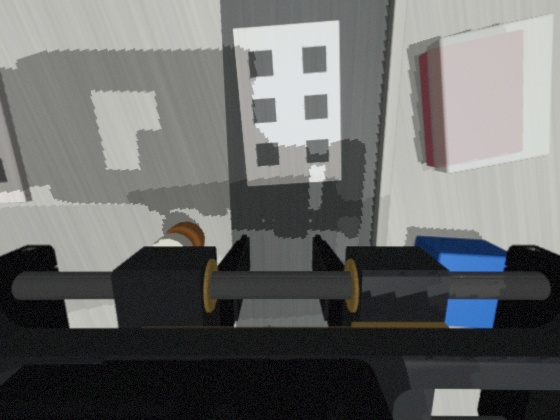

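View pics/s7.png

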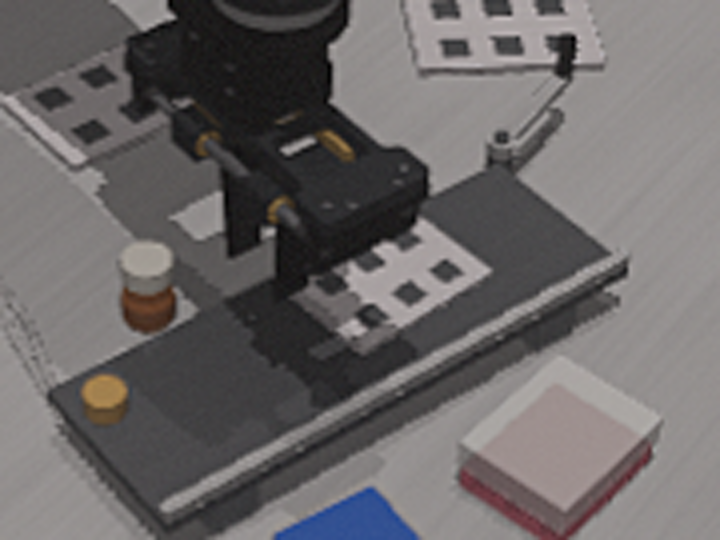

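move_arm(
  rows="0 0 0.01 0 -0.6 0 0.4;0.025 0 0 0 0 0 0.4;0.018 0 0 0 0 0 0.4;0.003 0 0 0 0 0 0.4;0 0 0 0 0 0 0.4;0 0 0 0 0 0 0.4",
)

```text
time_s: 11.1
ee_pos: [594.4, -63.1, 56.4]
tcp_rot: [0.019, 1.557, -0.255]
contact_force: [0.2, 0.1, 0.5]
width: 38.0
```

```bash
python3 - <<'E'
from station import env
from h import *
np.set_printoptions(precision=3,suppress=True)
s=env.get_state(); p=toL(s["ee_pos"]);print(p,s["contact_force"],s["width"]);M=R.from_euler('xyz',s["tcp_rot"]).as_matrix(); print(M[:,0],np.degrees(M[:,1]@LX),M[2])
W=env.read_camera("wrist");cv2.imwrite("pics/w8.png",W["img"][:,:,::-1])
E
```

```text
[ -3.953 -47.258  56.439] [0.235 0.112 0.516] 38.0233117085509
[ 0.013 -0.003 -1.   ] -0.0029161204150309093 [-1.     0.     0.013]
```

View pics/w8.png

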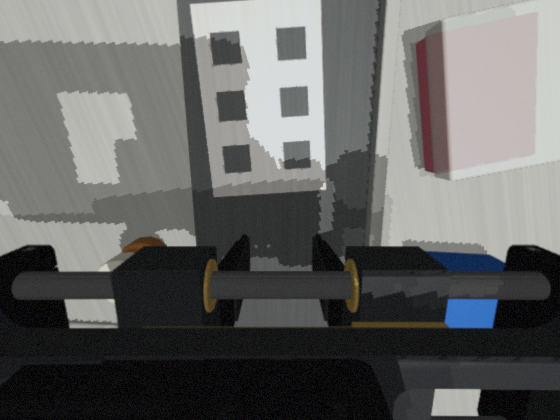

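move_arm(
  rows="0 0 0 0 0 0 0.4;0 0 0 0 0 0 0.4;0 0 0 0 0 0 0.4",
)

```text
time_s: 11.45
ee_pos: [593.2, -62.9, 55.2]
tcp_rot: [0.006, 1.56, -0.268]
contact_force: [-0.0, -0.3, -0.3]
width: 37.8
```

```bash
python3 - <<'E'
from station import env
from h import *
np.set_printoptions(precision=3,suppress=True)
s=env.get_state(); p=toL(s["ee_pos"]);print(p,s["contact_force"],s["width"],s["joint_vel"]);M=R.from_euler('xyz',s["tcp_rot"]).as_matrix(); print(M[:,0],np.degrees(M[:,1]@LX),M[2])
E
```

```text
[ -5.09  -47.418  55.178] [-0.038 -0.294 -0.278] 37.76530143606603 [-0.001  0.003  0.004  0.     0.001  0.001]
[ 0.011 -0.003 -1.   ] 0.001753392555220292 [-1.     0.     0.011]
```

move_arm(
  rows="0 0 -0.003 0 0.6 0 0.4;0.008 0 0 0 0 0 0.4;0 0 0 0 0 0 0.4;0 0 0 0 0 0 0.4;0 0 0 0 0 0 0.4;0 0 0 0 0 0 0.4;0 0 0 0 0 0 0.4",
)

```text
time_s: 12.15
ee_pos: [590.2, -62.1, 46.8]
tcp_rot: [0.035, 1.571, -0.239]
contact_force: [-0.7, -0.3, -0.2]
width: 38.1
```

```bash
python3 - <<'E'
from station import env
from h import *
np.set_printoptions(precision=3,suppress=True)
s=env.get_state(); p=toL(s["ee_pos"]);print(p,s["contact_force"],s["width"],s["joint_vel"]);M=R.from_euler('xyz',s["tcp_rot"]).as_matrix(); print(M[:,0],np.degrees(M[:,1]@LX),M[2])
E
```

```text
[ -8.226 -47.461  46.789] [-0.723 -0.333 -0.178] 38.096697177736914 [-0.     0.001  0.001 -0.001 -0.001 -0.   ]
[ 0. -0. -1.] 0.00331820844295581 [-1.  0.  0.]
```

move_arm(
  rows="0.002 0 0 0 0 0 0.4;0.002 0 0 0 0 0 0.4;0 0.01 0 0 0 0 0.4;0 0.005 0 0 0 0 0.4;0 0.004 0 0 0 0 0.4;0 0.004 0 0 0 0 0.4;0 0.004 0 0 0 0 0.4;0 0.004 0 0 0 0 0.4;0 0.004 0 0 0 0 0.4;0 0 0 0 0 0 0.4;0 0 0 0 0 0 0.4",
)

```text
time_s: 13.25
ee_pos: [599.7, -28.1, 42.6]
tcp_rot: [1.123, 1.57, 0.849]
contact_force: [0.5, 0.0, -0.2]
width: 38.1
```

```bash
python3 - <<'E'
from station import env
from h import *
np.set_printoptions(precision=3,suppress=True)
s=env.get_state(); p=toL(s["ee_pos"]);print(p,s["contact_force"],s["width"])
W=env.read_camera("wrist");cv2.imwrite("pics/w9.png",W["img"][:,:,::-1])
E
```

```text
[ -8.303 -12.211  42.633] [ 0.494  0.028 -0.231] 38.08374331079533
```

View pics/w9.png

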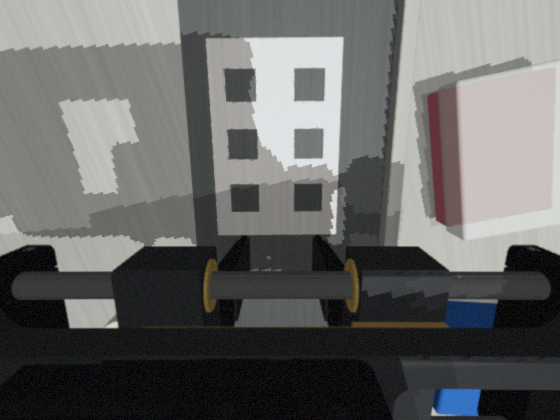

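move_arm(
  rows="0 0.004 0 0 0 0 0.4;0 0.005 0 0 0 0 0.4;0 0.006 0 0 0 0 0.4;0 0.006 0 0 0 0 0.4;0 0.006 0 0 0 0 0.4;0 0.006 0 0 0 0 0.4;0 0.006 0 0 0 0 0.4;0 0.006 0 0 0 0 0.4;0 0.006 0 0 0 0 0.4;0 0.005 0 0 0 0 0.4;0 0.004 0 0 0 0 0.4;0 0 0 0 0 0 0.4",
)

```text
time_s: 14.5
ee_pos: [616.0, 30.0, 42.7]
tcp_rot: [1.324, 1.57, 1.05]
contact_force: [0.0, -0.1, 0.4]
width: 38.1
```

move_arm(
  rows="0 0.004 0 0 0 0 0.4;0 0.004 0 0 0 0 0.4;0 0.004 0 0 0 0 0.4;0 0.004 0 0 0 0 0.4;0 0.003 0 0 0 0 0.4;0 0.003 0 0 0 0 0.4;0 0.002 0 0 0 0 0.4;0 0 0 0 0 0 0.4;0 0 0 0 0 0 0.4",
)

```text
time_s: 15.4
ee_pos: [622.3, 52.7, 42.7]
tcp_rot: [1.399, 1.57, 1.125]
contact_force: [-0.2, -0.2, 0.5]
width: 38.1
```

```bash
python3 - <<'E'
from station import env
from h import *
np.set_printoptions(precision=3,suppress=True)
s=env.get_state(); p=toL(s["ee_pos"]);print(p,s["contact_force"],s["width"])
W=env.read_camera("wrist");crop(W,150,0,430,260,2.8,"pics/w10.png")
S=env.read_camera("scene");crop(S,220,150,400,285,4,"pics/s10.png")
E
```

```text
[-8.35  71.778 42.662] [-0.172 -0.175  0.462] 38.099630181088806
```

View pics/w10.png

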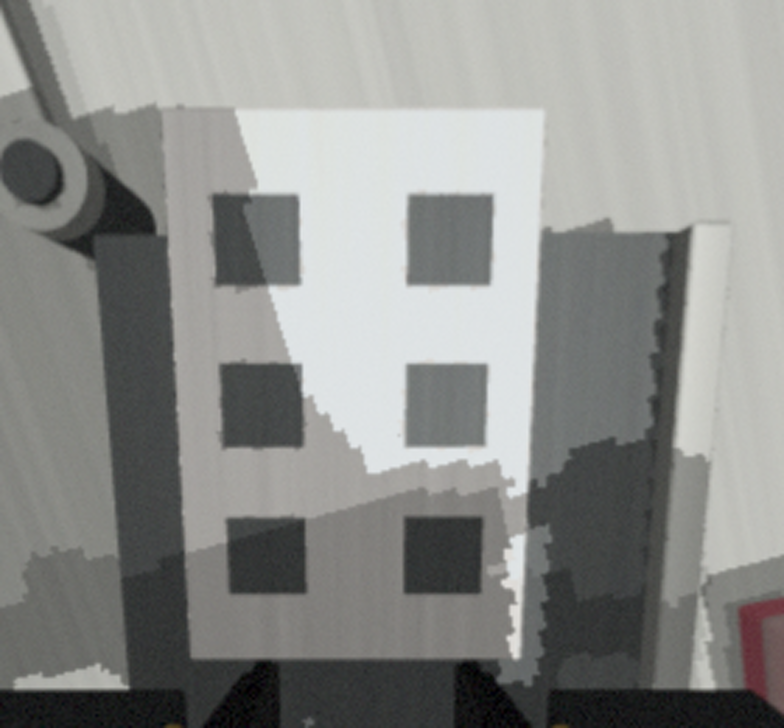

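View pics/s10.png

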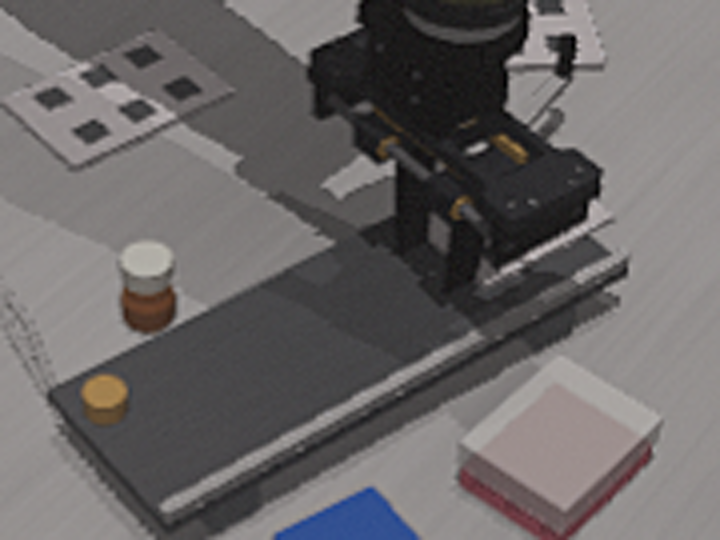

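```bash
python3 - <<'E'
from station import env
from h import *
np.set_printoptions(precision=1,suppress=True)
W=env.read_camera("wrist")
c=lambda p:(150+(p[0]+.5)/2.8-.5,(p[1]+.5)/2.8-.5)
for n,p,z in [("lead l",(163,107),46),("lead r",(544,109),46),("rear l",(190,659),46),("rear r",(522,659),46),("edge l",(97,236),40),("edge r",(620,233),40),("fence",(690,224),50),("boss",(32,172),55)]: print(n,toL(onz(W,c(p),z)))
E
```

```text
lead l [-44.3 189.7  46. ]
lead r [ 24.3 189.4  46. ]
rear l [-44.9  85.4  46. ]
rear r [25.2 85.4 46. ]
edge l [-59.7 169.2  40. ]
edge r [ 41.3 169.7  40. ]
fence [ 51.  169.5  50. ]
boss [-65.6 176.9  55. ]
```

move_arm(
  rows="0 0.003 0 0 0 0 0.4;0 0.003 0 0 0 0 0.4;0 0.003 0 0 0 0 0.4;0 0.003 0 0 0 0 0.4;0 0.002 0 0 0 0 0.4;0 0.001 0 0 0 0 0.4;0 0 0 0 0 0 0.4;0 0 0 0 0 0 0.4",
)

```text
time_s: 16.35
ee_pos: [626.4, 67.2, 42.6]
tcp_rot: [1.462, 1.57, 1.188]
contact_force: [-0.0, -0.4, -0.1]
width: 38.1
```

```bash
python3 - <<'E'
from station import env
from h import *
np.set_printoptions(precision=3,suppress=True)
s=env.get_state(); p=toL(s["ee_pos"]);print(p,s["contact_force"],s["width"])
W=env.read_camera("wrist");crop(W,150,0,430,260,2.8,"pics/w11.png")
E
```

```text
[-8.359 86.769 42.64 ] [-0.003 -0.424 -0.064] 38.072127650268015
```

View pics/w11.png

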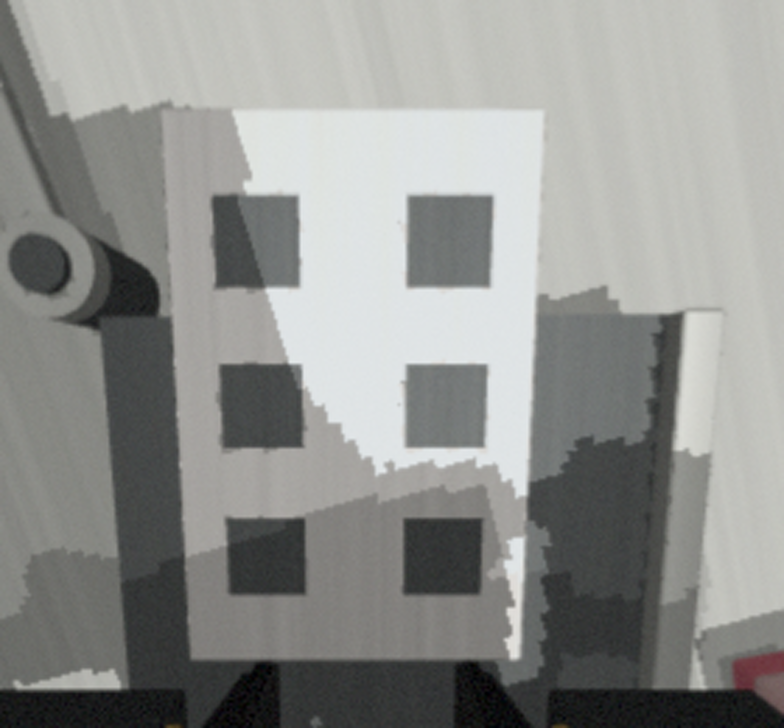

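The plate's leading edge shows at row 108 and the ledge edge at row 316, so the overhang is about 35 mm. Now I back off, rise and check.

move_arm(
  rows="0 -0.005 0 0 0 0 0.4;0 -0.015 0 0 0 0 0.4;0 -0.02 0 0 0 0 0.4;-0.03 0 0 0 0 0 0.4;-0.04 0 0 0 0 0 0.4;-0.04 0 0 0 0 0 0.4;0 -0.04 0 0 0 0 0.4;0 -0.04 0 0 0 0 0.4;0 -0.03 0 0 0 0 0.4;0 0 0 0 0 0 0.4;0 0 0 0 0 0 0.4;0 0 0 0 0 0 0.4",
)

```text
time_s: 17.6
ee_pos: [585.7, -77.1, 152.6]
tcp_rot: [1.973, 1.57, 1.699]
contact_force: [0.2, -0.2, -0.0]
width: 37.8
```

```bash
python3 - <<'E'
from station import env
from h import *
np.set_printoptions(precision=3,suppress=True)
s=env.get_state(); p=toL(s["ee_pos"]);print(p,s["contact_force"])
W=env.read_camera("wrist");crop(W,150,0,430,260,2.8,"pics/w12.png")
S=env.read_camera("scene");crop(S,220,150,400,285,4,"pics/s12.png")
E
```

```text
[ -8.495 -63.125 152.556] [ 0.249 -0.245 -0.002]
```

View pics/w12.png

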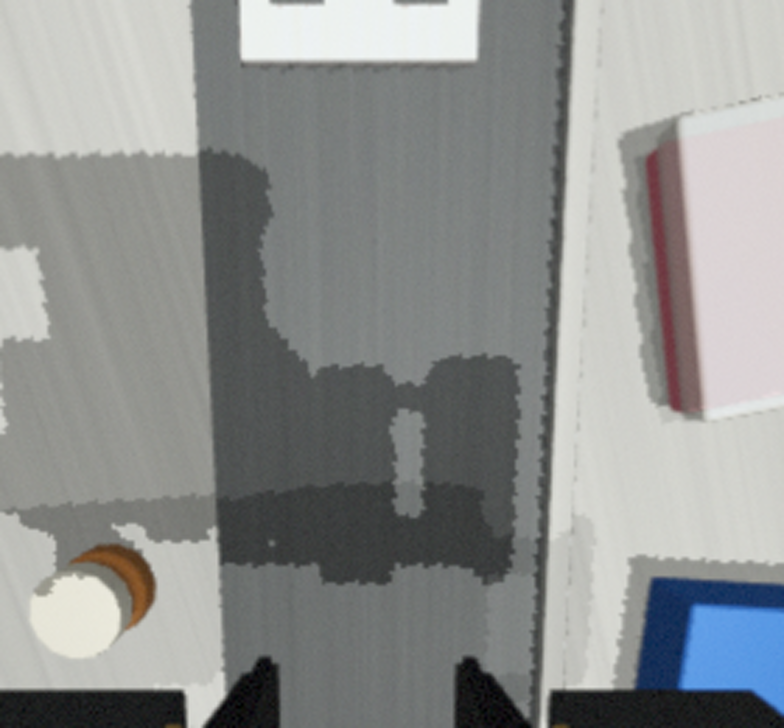

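View pics/s12.png

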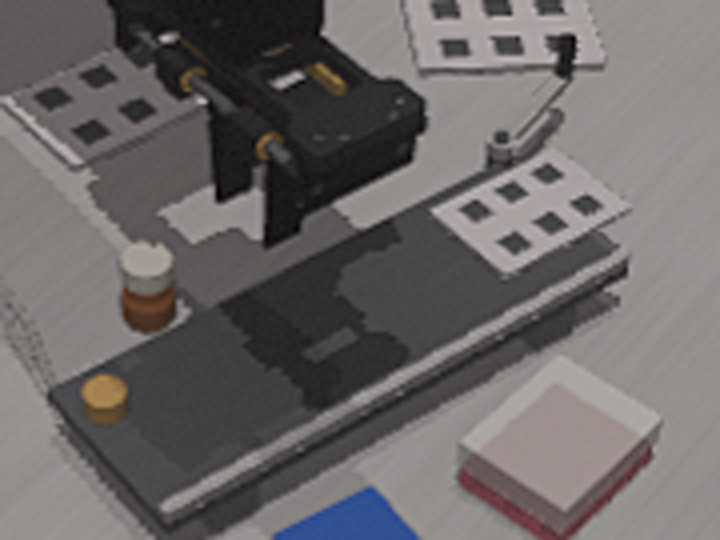

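```bash
python3 - <<'E'
from station import env
from h import *
np.set_printoptions(precision=1,suppress=True)
S=env.read_camera("scene")
print([toL(onz(S,(220+(p[0]+.5)/4-.5,150+(p[1]+.5)/4-.5),46)) for p in[(556,150),(632,209),(507,277),(432,210)]])
print(env.get_state()["contact_force"]); print(env.close_job())
E
```

```text
[array([-44.7, 202.2,  46. ]), array([ 24.8, 202.3,  46. ]), array([25.4, 98. , 46. ]), array([-46.6, 100. ,  46. ])]
[-0.1  0.1 -0.3]
the job is handed in; nothing more can be done
None
```

I swung the stop open by its peg, then pushed the plate along the ledge with both fingertips until its leading edge overhung by about a third of its length. I backed off and handed the job in at about 17.7 s of the 58 s allowed.

My last checks:
- **Stop:** it read about 1.93 to 1.96 rad from the two cameras right after I opened it (1.6 needed). The peg sat in the same place in the final picture. The plate had not visibly moved when the stop was opened.
- **Overhang:** the leading edge is about 32 mm past the ledge's end in the scene camera and about 35 mm in the wrist camera, so the two differ by 3 mm. The target range is 23 to 47 mm.
- **Plate position:** it lies flat, square to about 0.02 rad in the scene view. Its centre is about 10 mm off the centre line towards the open side (25 mm allowed).
- **Bystanders:** those visible in the last pictures (stub, vial, chipbox and foambox) look unmoved. The dish, tweezers and mouse were not checked at the end; no move went near the tweezers or mouse, and the fingers passed well above the dish.
- **Contact:** the arm is clear of everything, and force readings were about 1.5 N or less throughout.

One reading misled me on the way. Before lowering the fingers behind the plate I corrected a tool tilt that was only the arm still settling, and I undid the correction before touching anything.

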